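# Take down a dead-weight compression stack

### The job

The rubber specimen on the pale stone slab has stood its time under load: take the stack apart from the top down, one piece at a time. Seat the small weight in the small black storage base and then the large weight in the large black base, lay the aluminium loading plate flat in the middle of the round cork mat, and last of all lay the rubber specimen flat in the middle of the wooden board. Set every piece down gently rather than letting it drop, and do not shove the glass dish or the steel clamp that stand among them.

Things in the scene. Friction and masses are not known exactly. Their poses are not given: they have to be found in the camera images.
- small_weight_c (a point): The small weight: a bright steel disc 34 mm in diameter and 28 mm high, about 0.2 kg, lying on top of the stack. The point is its centre, half-way up (14 mm above its underside); z is up. At the start it stands on the large weight, whose top is 9 mm wider all round: grip only its upper 20 mm or so, across any diameter.
- big_weight_c (a point): The large weight: a bright steel disc 52 mm in diameter and 30 mm high, about 0.5 kg, second from the top of the stack, standing on the loading plate. The point is its centre, half-way up (15 mm above its underside); z is up. Grip only its upper 20 mm or so, across any diameter.
- plate_c (a point): The loading plate: a flat round aluminium disc 60 mm in diameter and 14 mm thick, about 0.11 kg, third from the top, lying on the rubber specimen and under the large weight. The point is its centre, half-way up (7 mm above its underside); z is up. The specimen below it sticks out 2 mm at its sides and more at its corners, so the fingertips must stay above the underside of the plate.
- pad_c (a point): The specimen: a flat square block of hard black rubber, 64 by 64 mm and 14 mm thick, about 75 g, at the bottom of the stack, lying on a fixed pale stone slab (100 by 100 mm, top 20 mm above the table). The point is its centre, half-way up (7 mm above its underside); x and y are square to its sides, z is up. Grip it across two opposite sides; the fingertips must stay above the slab.
- small_base_seat (a point): The small storage base: a fixed round black plastic dish with a grey lining, for the small weight. The point is the centre of its floor, 6 mm above the table; a rim 5 mm wide, 50 mm across inside and 60 mm outside, rises 4 mm above that floor (10 mm above the table). The small weight has 8 mm of room all round in it; the fingertips must stay above the rim while it is set down.
- large_base_seat (a point): The large storage base: a fixed round black plastic dish with a grey lining, for the large weight. The point is the centre of its floor, 6 mm above the table; a rim 5 mm wide, 68 mm across inside and 78 mm outside, rises 4 mm above that floor (10 mm above the table). The large weight has 8 mm of room all round in it; the fingertips must stay above the rim while it is set down.
- cork_top (a point): The cork mat: a fixed round mat of brown cork, 108 mm in diameter and 6 mm thick, for the loading plate. The point is the centre of its top, 6 mm above the table.
- board_top (a point): The recovery board: a fixed square board of light wood, 110 by 110 mm and 12 mm thick, for the rubber specimen. The point is the centre of its top, 12 mm above the table; x and y are square to its sides.
- dish_c (a point): A closed glass dish 93 mm in diameter and 17 mm high holding three small round rubber buttons, loose, about 90 g, a bystander. The point is its centre, 8 mm above the table. Not to be shoved.
- clamp_c (a point): A steel bending clamp: a round base 72 mm in diameter with two jaws and screws, 42 mm high in all, loose, 0.6 kg, a bystander. The point is on its axis, 20 mm above the table. Not to be shoved.

How it is judged:
By the outcome, as a careful person would: the job done as asked, in the order asked, and still so for the second after the job is handed in, with the robot touching nothing.
It also fails if it takes over 115 s, if anything falls off the work surface, if the arm or the gripper's body presses on something with over 40 N, if the wrist force passes 120 N, or if a joint passes its speed limit or range.

### The arm

A 7-joint arm with a two-finger parallel gripper is mounted at the origin on the work surface. World frame = base frame: x ahead of the robot, y to its left, z up, the work surface at z = 0. Lengths are in m, angles in rad, forces in N, time in s.
With the tool pointing down it reaches from about 0.425 to 0.925 m from the base axis. Payload 6.8 kg.
Tool frame: the origin (TCP) lies on the centre line of the jaws, within the pads' length; the fingertips stand 19 mm ahead of it and the grasp point (between the pads) is the TCP (tcp_to_tips is the distance from the TCP to the fingertips, in m); x points along the fingers, y is the direction in which the jaws open and shut, and the axes are right-handed (so a half turn about x gives the same grasp; the last joint's range is limited). The gripper opens to 85 mm and grips with 20 to 120 N. Pads are 22 mm wide; open, the fingers measure 114 mm over their backs; the gripper's body (76 mm by 85 mm) begins 54 mm behind the grasp point. The pads swing forward as they close: fully open they stand 13 mm farther back than shut.
Start: joints at [-1.374, 0.477, 0.022, 1.555, -0.011, 1.109, -0.083], TCP at [0.203, 0.644, 0.25] pointing down, gripper open.
Joint ranges: [-2.96, 2.96], [-0.34, 2.1], [-1.41, 1.46], [0.24, 2.44], [-1.37, 4.51], [0.17, 1.92], [-2.96, 2.96]. Speed limits (rad/s): [2.39, 2.39, 3.14, 3.14, 3.14, 3.14, 3.14].

### API

Orientations are given as a unit quaternion [w, x, y, z].
In Python, from station import get_obs, read_camera, hand_in, spot_in, cut_out, tcp_to_tips gives the robot as it stands.
- The arm moves only by the shell command python3 -m jog 'ROWS' [FORCE]. ROWS is JSON, a list of rows, each an object of numbers: "gripper": the closure, from 0 (fully open) to 1 (shut); "dx", "dy", "dz": the shift along the world's x, y, z in m; "rx", "ry", "rz": the turn, a rotation vector about the world's x, y, z in degrees. In form: [{"gripper": .., "dx": .., "dy": .., "dz": .., "rx": .., "ry": .., "rz": ..}, ...]. A call has 1 to 10 rows; each row is the pose to reach, as a shift and turn from the pose commanded when the call began; what a row does not reach only later rows make up. A row lasts 1/10 s, in which the tool goes at most 50 mm and 8.59 degrees, less where a joint would pass 70% of its speed; a pose out of reach is approached as far as the arm can. A call with a gripper value outside its range is refused whole. The fingers move at their own pace and stop on an object; FORCE is the grip in N (left out, the last holds). Time passes only in rows, so rows that repeat a pose let the fingers close. It gives the time, the measured TCP pose, the force and the opening at its end, in the units of the state.
- get_obs(): the state, without advancing time (a new reading comes with each control period).
- read_camera(name): name is "side" or "top"; returns a dict with "pixels" (480x640x3 uint8, blue, green, red), "range_z" (480x640 float32, m along the optical axis (not along the pixel's ray), 0 where there is no reading), "camera_matrix" (3x3 intrinsics, pixels), "cam_to_world" (4x4, takes a point from camera to world coordinates). Camera axes: x right, y down, z forward; pixel columns grow to the right and rows downward; lengths in m; the calibration is good to about 2 mm. A picture is of the moment at which its call begins.
- hand_in(): hands the job in, once; it reports no verdict.
Trained networks look in the newest picture that a camera, given by its name, has taken for a name from the list of things; names that differ only in an ending like _2 or _b are one class to them, and where a whole thing is asked for, a point or a joint stands for the part that bears it (a point fixed in the world has none). Each returns a list of dicts, best first, with "conf" (0 to 1); they miss things now and then, are a little off and sometimes report something else, mostly with a low value. They report only what shows in the picture. A call takes as long as a camera call.
- spot_in(camera, label): "box" ([centre column, centre row, width, height] in pixels, round what is visible of it).
- cut_out(camera, label): "mask" (480x640 bool, what is visible of it) and "box" ([centre column, centre row, width, height] in pixels, round what is visible of it).
The state is a dict: "t": time; "q": joint angles; "joint_vel": joint speeds; "joint_torque": joint torques, N m; "eef_pos": TCP position; "tool_rot": TCP orientation; "contact_force": force on the tool from outside, world axes, zero at the start; "torque": the same for the moment, N m; "gripper_width": opening from 0.0 (shut) to 1.0 (fully open).
Only numpy, scipy, OpenCV 4.12 (cv2) and the standard library are available. Lean on these libraries where they do the work, as an engineer would, in place of code of your own. Each camera call takes 0.05 s, during which the arm holds its last target. There are 200 camera calls.

## Working session

There is one attempt and no reset: what is moved stays moved. The work goes in short steps, Python scripts to look and compute and a shell command to move; the robot and the scene stay as the last step left them, time stands still between calls to the robot, and variables do not carry over. Pictures are saved under pics/ and viewed, about 12 in all and at most 16, crops included, and the job is handed in when it is done.

```bash
mkdir -p pics; ls
cat > h.py <<'E'
import numpy as np, cv2
from station import *
def cloud(c):
    z=c["range_z"];K=c["camera_matrix"];v,u=np.mgrid[:480,:640]
    P=np.stack([(u-K[0,2])/K[0,0]*z,(v-K[1,2])/K[1,1]*z,z],-1)
    T=c["cam_to_world"];W=P@T[:3,:3].T+T[:3,3];W[z==0]=np.nan
    return W
NAMES="small_weight_c big_weight_c plate_c pad_c small_base_seat large_base_seat cork_top board_top dish_c clamp_c".split()
E
python3 - <<'E'
from h import *
for cam in("top","side"):
    c=read_camera(cam);cv2.imwrite(f"pics/{cam}0.png",c["pixels"]);W=cloud(c)
    print(cam,c["cam_to_world"][:3,3].round(3),c["camera_matrix"][0,0])
    for n in NAMES:
        for r in cut_out(cam,n)[:2]:
            m=r["mask"];p=W[m];p=p[~np.isnan(p[:,0])]
            if len(p): print(n,round(r["conf"],2),np.round(r["box"]),len(p),"med",np.median(p,0).round(4),"lo",np.percentile(p,2,0).round(3),"hi",np.percentile(p,98,0).round(3))
o=get_obs();print(o);print(tcp_to_tips)
E
```

```text
pics
top [0.458 0.009 1.143] 521.0870656233973
small_weight_c 0.67 [209. 279.  20.  18.] 261 med [0.4457 0.2042 0.1058] lo [0.43  0.19  0.077] hi [0.462 0.221 0.111]
big_weight_c 0.56 [209. 278.  34.  28.] 285 med [0.4456 0.198  0.0774] lo [0.421 0.183 0.05 ] hi [0.47  0.228 0.1  ]
plate_c 0.74 [208. 277.  16.  13.] 200 med [0.4459 0.204  0.1065] lo [0.432 0.19  0.098] hi [0.46  0.218 0.111]
pad_c 0.56 [214. 276.  36.  32.] 232 med [0.4587 0.1909 0.0345] lo [0.411 0.172 0.027] hi [0.481 0.244 0.039]
small_base_seat 0.6 [391. 274.  29.  31.] 736 med [ 0.46   -0.1811  0.0072] lo [ 0.43  -0.211  0.001] hi [ 0.49  -0.152  0.014]
large_base_seat 0.8 [453. 207.  41.  42.] 1268 med [ 0.6013 -0.3052  0.0067] lo [ 0.562 -0.346 -0.001] hi [ 0.642 -0.267  0.013]
cork_top 0.69 [268. 197.  50.  53.] 1948 med [0.6235 0.089  0.0062] lo [0.575 0.039 0.   ] hi [0.673 0.139 0.011]
board_top 0.76 [178. 198.  62.  63.] 2585 med [0.6159 0.287  0.0125] lo [0.557 0.229 0.003] hi [0.674 0.346 0.017]
dish_c 0.77 [346. 193.  41.  48.] 1438 med [ 0.6349 -0.077   0.0168] lo [ 0.593 -0.119  0.009] hi [ 0.677 -0.
[... 1732 characters left out ...]
': array([-1.37407967,  0.47700275,  0.02242928,  1.5554054 , -0.01146993,
        1.10930148, -0.08311034]), 'joint_vel': array([ 8.23713892e-04, -6.38534264e-04, -7.27220557e-04,  1.47789296e-04,
       -3.60772309e-04, -2.12213162e-05,  2.99425937e-04]), 'joint_torque': array([ 2.81983539e-04, -5.96324730e+01,  1.60655223e+00, -2.81553912e+01,
        1.24470450e-02,  1.19352102e-03, -7.71091948e-06]), 'eef_pos': array([0.20260331, 0.64389143, 0.25030435]), 'tool_rot': array([ 0.69891766,  0.10737122,  0.69889805, -0.10736409]), 'contact_force': array([-0.12664177,  0.89854219,  0.84508788]), 'torque': array([0.00139907, 0.0108427 , 0.06520096]), 'gripper_width': 0.9971976730695772}
0.019
```

View images.

Run:
```python
from h import *
a=cv2.imread("pics/top0.png")[150:330,120:500];b=cv2.imread("pics/side0.png")[180:400,100:440]
cv2.imwrite("pics/a.png",cv2.resize(a,None,fx=2.1,fy=2.1,interpolation=3));cv2.imwrite("pics/b.png",cv2.resize(b,None,fx=2.3,fy=2.3,interpolation=3))
# fits
for cam in("top","side"):
    c=read_camera(cam);W=cloud(c);dz=0.001 if cam=="top" else -0.001
    def fit(n,lo,hi,sq=False,tag=""):
        m=cut_out(cam,n)[0]["mask"];m=cv2.dilate(m.astype(np.uint8),np.ones((5,5)))>0
        p=W[m];p=p[(p[:,2]>lo)&(p[:,2]<hi)]
        if len(p)<5: print(cam,n,"none");return
        xy=(p[:,:2]*1000).astype(np.float32)
        print(cam,n,len(p),"circ",np.round(cv2.minEnclosingCircle(xy),1) if 0 else cv2.minEnclosingCircle(xy),"rect",cv2.minAreaRect(xy) if sq else "", "zmed",np.median(p[:,2]).round(4))
    fit("small_weight_c",.1,.12)
    fit("big_weight_c",.074,.082)
    fit("pad_c",.028,.038,True)
    fit("small_base_seat",.0075,.02);fit("large_base_seat",.0075,.02);fit("cork_top",.003,.012);fit("board_top",.0085,.018,True);fit("dish_c",.012,.03);fit("clamp_c",.005,.06)
```

```text
top small_weight_c 227 circ ((445.6139221191406, 206.308349609375), 17.162940979003906) rect  zmed 0.1064
top big_weight_c 203 circ ((444.673583984375, 207.97608947753906), 25.822649002075195) rect  zmed 0.078
top pad_c 195 circ ((447.29010009765625, 208.102783203125), 44.25314712524414) rect ((447.3279113769531, 208.2804412841797), (64.10565185546875, 64.4989013671875), 15.581233024597168) zmed 0.0343
top small_base_seat 304 circ ((460.72198486328125, -180.48104858398438), 33.013221740722656) rect  zmed 0.0094
top large_base_seat 491 circ ((601.0370483398438, -305.5938720703125), 41.816043853759766) rect  zmed 0.0092
top cork_top 1766 circ ((622.8392333984375, 89.87309265136719), 60.52775955200195) rect  zmed 0.0065
top board_top 2403 circ ((616.7571411132812, 288.4191589355469), 76.50271606445312) rect ((618.3253784179688, 287.85565185546875), (110.91544342041016, 113.8171157836914), 70.93974304199219) zmed 0.0126
top dish_c 1395 circ ((634.980224609375, -77.01582336425781), 46.71798324584961) rect  zmed 0.0169
top clamp_c 857 circ ((449.8268127441406, -3.250339984893799), 41.14904
[... 468 characters left out ...]
1 circ ((463.47430419921875, -179.68630981445312), 31.28830337524414) rect  zmed 0.0086
side large_base_seat 100 circ ((605.7801513671875, -303.0163269042969), 40.134849548339844) rect  zmed 0.0087
side cork_top 1490 circ ((626.8623046875, 92.10813903808594), 55.350128173828125) rect  zmed 0.0048
side board_top 3051 circ ((618.50048828125, 289.93353271484375), 76.372314453125) rect ((619.3811645507812, 290.488037109375), (109.62403869628906, 113.27936553955078), 70.81044006347656) zmed 0.0107
side dish_c 896 circ ((638.5643310546875, -75.46595764160156), 49.025360107421875) rect  zmed 0.0152
side clamp_c 1054 circ ((452.947021484375, -1.2751147747039795), 37.18599319458008) rect  zmed 0.0153
```

View pics/a.png

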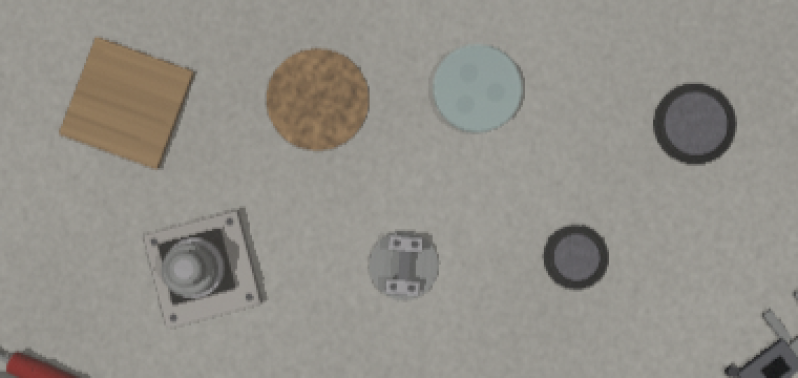

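View pics/b.png

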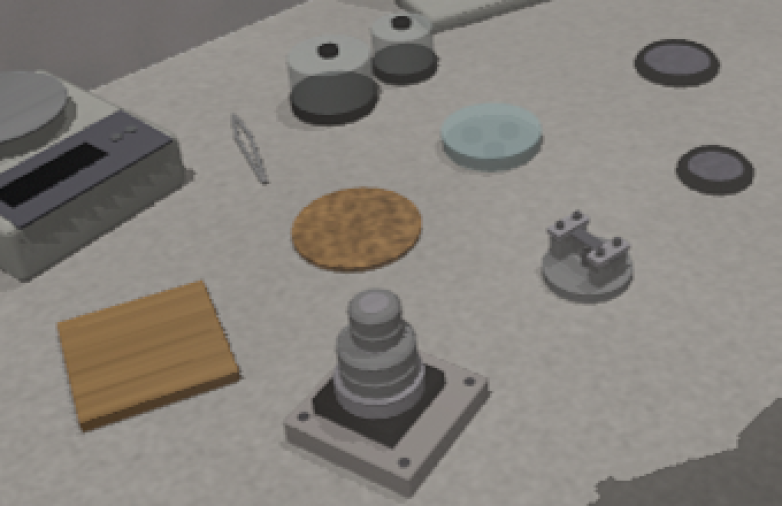

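Pictures: top crop shows board (127,103), cork (318,100), glass dish (478,88), large base (695,123), stack (195,267), clamp (404,265), small base (576,257). The side crop agrees, with the stack intact and the surroundings far behind. The detections match in both cameras, but the cameras disagree by about 2–4 mm, so I use the means. Next I go above the stack.

```bash
R='{"gripper":0,"dx":0.243,"dy":-0.436,"dz":0,"rz":-57}'; python3 -m jog '[{"gripper":0,"dx":0.243,"dy":-0.436,"dz":0,"rz":-57},{"gripper":0,"dx":0.243,"dy":-0.436,"dz":0,"rz":-57},{"gripper":0,"dx":0.243,"dy":-0.436,"dz":0,"rz":-57},{"gripper":0,"dx":0.243,"dy":-0.436,"dz":0,"rz":-57},{"gripper":0,"dx":0.243,"dy":-0.436,"dz":0,"rz":-57},{"gripper":0,"dx":0.243,"dy":-0.436,"dz":0,"rz":-57},{"gripper":0,"dx":0.243,"dy":-0.436,"dz":0,"rz":-57},{"gripper":0,"dx":0.243,"dy":-0.436,"dz":0,"rz":-57},{"gripper":0,"dx":0.243,"dy":-0.436,"dz":0,"rz":-57},{"gripper":0,"dx":0.243,"dy":-0.436,"dz":0,"rz":-57}]' 60
python3 -m jog '[{"gripper":0},{"gripper":0},{"gripper":0},{"gripper":0},{"gripper":0}]'
cat >> h.py <<'E'
from scipy.spatial.transform import Rotation as Ro
def st():
    o=get_obs();w,x,y,z=o["tool_rot"];R=Ro.from_quat([x,y,z,w]).as_matrix()
    print("t",round(o["t"],2),"tcp",o["eef_pos"].round(4),"jaw deg",round(np.degrees(np.arctan2(R[1,1],R[0,1])),1),"down",R[:,0].round(3),"F",o["contact_force"].round(1),"w",round(o["gripper_width"],3))
    return o
E
python3 - <<'E'
from h import *
o=st();c=read_camera("side");W=cloud(c)
p=o["eef_pos"];m=(np.linalg.norm(W[...,:2]-p[:2],axis=-1)<.09)&(W[...,2]>.13)
P=W[m];print(len(P),np.sort(P[:,2])[:12].round(4))
Z=P[P[:,2]<P[:,2].min()+.02];a=np.radians(15.3);print(np.percentile((Z[:,:2]-p[:2])@[np.cos(a),np.sin(a)],[0,25,50,75,100]).round(3))
cv2.imwrite("pics/c.png",c["pixels"][100:400,100:500])
E
```

```text
t 2.1 tcp [0.2026 0.6439 0.2503] jaw deg 72.5 down [-0.  0. -1.] F [-0.5  0.   0.3] w 1.003
0 []$[0]: bad value
$[0]: bad value
Traceback (most recent call last):
ValueError: zero-size array to reduction operation minimum which has no identity
```

```bash
python3 -m jog '[{"gripper":0,"dx":0.243,"dy":-0.436,"dz":0,"rx":0,"ry":0,"rz":-57},{"gripper":0,"dx":0.243,"dy":-0.436,"dz":0,"rx":0,"ry":0,"rz":-57},{"gripper":0,"dx":0.243,"dy":-0.436,"dz":0,"rx":0,"ry":0,"rz":-57},{"gripper":0,"dx":0.243,"dy":-0.436,"dz":0,"rx":0,"ry":0,"rz":-57},{"gripper":0,"dx":0.243,"dy":-0.436,"dz":0,"rx":0,"ry":0,"rz":-57},{"gripper":0,"dx":0.243,"dy":-0.436,"dz":0,"rx":0,"ry":0,"rz":-57},{"gripper":0,"dx":0.243,"dy":-0.436,"dz":0,"rx":0,"ry":0,"rz":-57},{"gripper":0,"dx":0.243,"dy":-0.436,"dz":0,"rx":0,"ry":0,"rz":-57},{"gripper":0,"dx":0.243,"dy":-0.436,"dz":0,"rx":0,"ry":0,"rz":-57},{"gripper":0,"dx":0.243,"dy":-0.436,"dz":0,"rx":0,"ry":0,"rz":-57}]' 60
cat > tip.py <<'E'
from h import *
import sys
o=st();c=read_camera("side");W=cloud(c)
p=o["eef_pos"];m=(np.linalg.norm(W[...,:2]-p[:2],axis=-1)<.09)&(W[...,2]>.13)
P=W[m];print(len(P),np.sort(P[:,2])[:300:20].round(4))
Z=P[P[:,2]<P[:,2].min()+.02];a=np.radians(15.3);print(np.percentile((Z[:,:2]-p[:2])@[np.cos(a),np.sin(a)],[0,25,50,75,100]).round(3))
cv2.imwrite(sys.argv[1],cv2.resize(c["pixels"][100:400,100:440],None,fx=2,fy=2))
E
python3 tip.py pics/c.png
```

```text
t: 3.15
eef_pos: [0.4463, 0.2061, 0.2508]
tool_rot: [0.563, 0.428, 0.563, -0.427]
contact_force: [1.1, 0.2, 0.5]
gripper_width: 0.999
t 3.15 tcp [0.4463 0.2061 0.2508] jaw deg 15.5 down [ 0.001  0.001 -1.   ] F [1.1 0.2 0.5] w 0.999
16782 [0.2438 0.2459 0.2476 0.2491 0.2504 0.2514 0.2525 0.2534 0.2543 0.2551
 0.256  0.2569 0.2578 0.2585 0.2594]
[-0.056 -0.049  0.043  0.044  0.058]
```

```bash
python3 -m jog '[{"gripper":0.3,"dx":0,"dy":0,"dz":0,"rx":0,"ry":0,"rz":0},{"gripper":0.3,"dx":0,"dy":0,"dz":0,"rx":0,"ry":0,"rz":0},{"gripper":0.3,"dx":0,"dy":0,"dz":0,"rx":0,"ry":0,"rz":0},{"gripper":0.3,"dx":0,"dy":0,"dz":0,"rx":0,"ry":0,"rz":0},{"gripper":0.3,"dx":0,"dy":0,"dz":0,"rx":0,"ry":0,"rz":0}]'
python3 tip.py pics/d.png
python3 -m jog '[{"gripper":0.6,"dx":0,"dy":0,"dz":0,"rx":0,"ry":0,"rz":0},{"gripper":0.6,"dx":0,"dy":0,"dz":0,"rx":0,"ry":0,"rz":0},{"gripper":0.6,"dx":0,"dy":0,"dz":0,"rx":0,"ry":0,"rz":0},{"gripper":0.6,"dx":0,"dy":0,"dz":0,"rx":0,"ry":0,"rz":0},{"gripper":0.6,"dx":0,"dy":0,"dz":0,"rx":0,"ry":0,"rz":0}]'
python3 tip.py pics/e.png
```

```text
t: 3.7
eef_pos: [0.4451, 0.2089, 0.2502]
tool_rot: [0.563, 0.427, 0.563, -0.427]
contact_force: [-0.0, 0.7, 0.2]
gripper_width: 0.7
t 3.7 tcp [0.4451 0.2089 0.2502] jaw deg 15.7 down [-0. -0. -1.] F [-0.   0.7  0.2] w 0.7
16952 [0.2348 0.237  0.2388 0.2406 0.2417 0.2427 0.2436 0.2448 0.2457 0.2466
 0.2475 0.2484 0.2492 0.2501 0.2509]
[-0.043 -0.035  0.03   0.032  0.045]
t: 4.25
eef_pos: [0.4456, 0.2079, 0.2503]
tool_rot: [0.563, 0.428, 0.563, -0.428]
contact_force: [0.1, -0.3, 0.1]
gripper_width: 0.403
t 4.25 tcp [0.4456 0.2079 0.2503] jaw deg 15.5 down [ 0.  0. -1.] F [ 0.1 -0.3  0.1] w 0.403
16709 [0.2303 0.2333 0.2348 0.2365 0.2377 0.2388 0.2398 0.2406 0.2417 0.2424
 0.2433 0.2442 0.2449 0.2461 0.2473]
[-0.031 -0.023  0.018  0.019  0.031]
```

View pics/d.png

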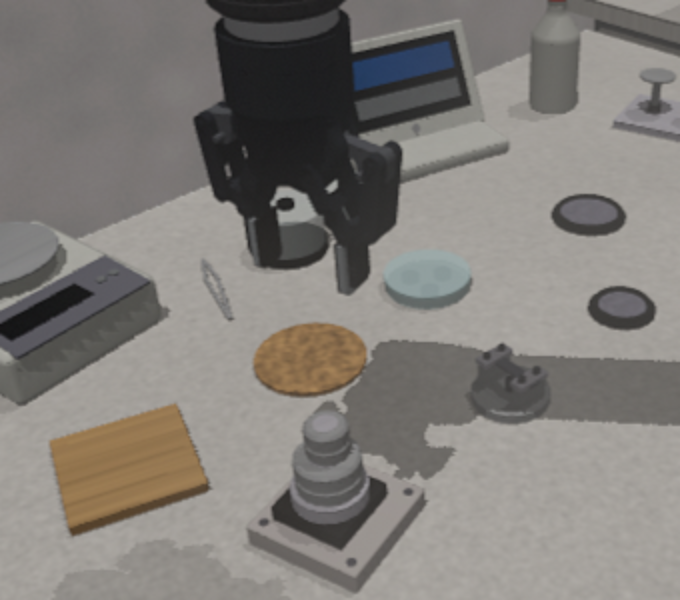

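```bash
python3 -m jog '[{"gripper":0,"dx":0.001,"dy":0,"dz":-0.03,"rx":0,"ry":0,"rz":0},{"gripper":0,"dx":0.001,"dy":0,"dz":-0.06,"rx":0,"ry":0,"rz":0},{"gripper":0,"dx":0.001,"dy":0,"dz":-0.08,"rx":0,"ry":0,"rz":0},{"gripper":0,"dx":0.001,"dy":0,"dz":-0.09,"rx":0,"ry":0,"rz":0},{"gripper":0,"dx":0.001,"dy":0,"dz":-0.10,"rx":0,"ry":0,"rz":0},{"gripper":0,"dx":0.001,"dy":0,"dz":-0.12,"rx":0,"ry":0,"rz":0},{"gripper":0,"dx":0.001,"dy":0,"dz":-0.135,"rx":0,"ry":0,"rz":0},{"gripper":0,"dx":0.001,"dy":0,"dz":-0.143,"rx":0,"ry":0,"rz":0},{"gripper":0,"dx":0.001,"dy":0,"dz":-0.143,"rx":0,"ry":0,"rz":0}]' 50
python3 -m jog '[{"gripper":0.4,"dx":0,"dy":0,"dz":0,"rx":0,"ry":0,"rz":0},{"gripper":0.4,"dx":0,"dy":0,"dz":0,"rx":0,"ry":0,"rz":0},{"gripper":1,"dx":0,"dy":0,"dz":0,"rx":0,"ry":0,"rz":0},{"gripper":1,"dx":0,"dy":0,"dz":0,"rx":0,"ry":0,"rz":0},{"gripper":1,"dx":0,"dy":0,"dz":0,"rx":0,"ry":0,"rz":0},{"gripper":1,"dx":0,"dy":0,"dz":0,"rx":0,"ry":0,"rz":0},{"gripper":1,"dx":0,"dy":0,"dz":0,"rx":0,"ry":0,"rz":0}]'
python3 -m jog '[{"gripper":1,"dx":0,"dy":0,"dz":0.005,"rx":0,"ry":0,"rz":0},{"gripper":1,"dx":0,"dy":0,"dz":0.015,"rx":0,"ry":0,"rz":0},{"gripper":1,"dx":0,"dy":0,"dz":0.035,"rx":0,"ry":0,"rz":0},{"gripper":1,"dx":0,"dy":0,"dz":0.06,"rx":0,"ry":0,"rz":0},{"gripper":1,"dx":0,"dy":0,"dz":0.08,"rx":0,"ry":0,"rz":0},{"gripper":1,"dx":0,"dy":0,"dz":0.09,"rx":0,"ry":0,"rz":0},{"gripper":1,"dx":0,"dy":0,"dz":0.093,"rx":0,"ry":0,"rz":0},{"gripper":1,"dx":0,"dy":0,"dz":0.093,"rx":0,"ry":0,"rz":0}]'
python3 - <<'E'
from h import *
st();c=read_camera("side");W=cloud(c)
cv2.imwrite("pics/f.png",cv2.resize(c["pixels"][180:420,140:460],None,fx=2.2,fy=2.2))
for n in NAMES[:3]:
    for r in cut_out("side",n)[:1]:
        p=W[r["mask"]];print(n,round(r["conf"],2),np.nanpercentile(p,2,axis=0).round(4),np.nanpercentile(p,98,axis=0).round(4))
E
```

```text
t: 5.2
eef_pos: [0.4464, 0.2078, 0.1069]
tool_rot: [0.563, 0.428, 0.563, -0.428]
contact_force: [0.9, -0.2, -0.8]
gripper_width: 1.005
t: 5.9
eef_pos: [0.4471, 0.2082, 0.1081]
tool_rot: [0.563, 0.428, 0.563, -0.427]
contact_force: [-1.1, -0.6, 6.5]
gripper_width: 0.373
t: 6.7
eef_pos: [0.4464, 0.2079, 0.2003]
tool_rot: [0.563, 0.428, 0.563, -0.428]
contact_force: [0.4, 0.2, -2.6]
gripper_width: 0.376
t 6.7 tcp [0.4464 0.2079 0.2003] jaw deg 15.5 down [-0.  0. -1.] F [ 0.4  0.2 -2.6] w 0.376
small_weight_c 0.82 [0.4319 0.1998 0.1726] [0.4611 0.224  0.1981]
big_weight_c 0.75 [0.4223 0.1883 0.0492] [0.4678 0.2353 0.0785]
plate_c 0.75 [0.4193 0.1899 0.0337] [0.4615 0.239  0.0482]
```

View pics/f.png

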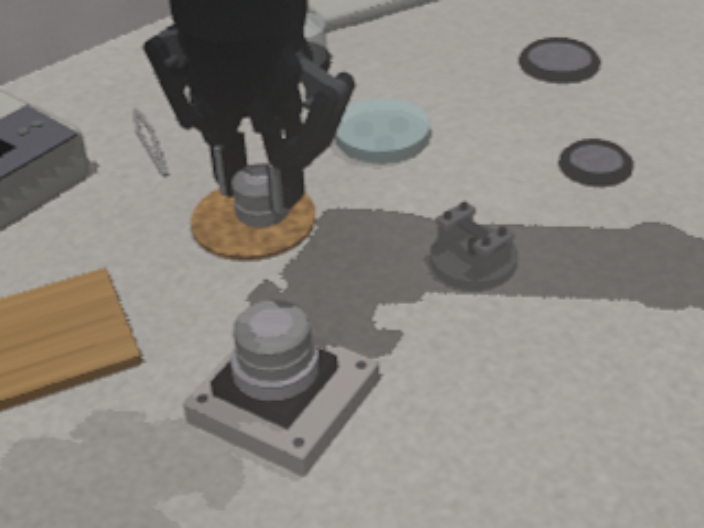

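```bash
python3 -m jog '[{"gripper":1,"dx":0.001,"dy":-0.025,"dz":0,"rx":0,"ry":0,"rz":0},{"gripper":1,"dx":0.003,"dy":-0.07,"dz":0,"rx":0,"ry":0,"rz":0},{"gripper":1,"dx":0.005,"dy":-0.12,"dz":0,"rx":0,"ry":0,"rz":0},{"gripper":1,"dx":0.007,"dy":-0.17,"dz":0,"rx":0,"ry":0,"rz":0},{"gripper":1,"dx":0.009,"dy":-0.22,"dz":0,"rx":0,"ry":0,"rz":0},{"gripper":1,"dx":0.011,"dy":-0.27,"dz":0,"rx":0,"ry":0,"rz":0},{"gripper":1,"dx":0.013,"dy":-0.32,"dz":0,"rx":0,"ry":0,"rz":0},{"gripper":1,"dx":0.015,"dy":-0.36,"dz":0,"rx":0,"ry":0,"rz":0},{"gripper":1,"dx":0.015,"dy":-0.38,"dz":-0.01,"rx":0,"ry":0,"rz":0},{"gripper":1,"dx":0.015,"dy":-0.387,"dz":-0.03,"rx":0,"ry":0,"rz":0}]'
python3 -m jog '[{"gripper":1,"dx":0,"dy":0,"dz":-0.04,"rx":0,"ry":0,"rz":0},{"gripper":1,"dx":0,"dy":0,"dz":-0.08,"rx":0,"ry":0,"rz":0},{"gripper":1,"dx":0,"dy":0,"dz":-0.10,"rx":0,"ry":0,"rz":0},{"gripper":1,"dx":0,"dy":0,"dz":-0.11,"rx":0,"ry":0,"rz":0},{"gripper":1,"dx":0,"dy":0,"dz":-0.12,"rx":0,"ry":0,"rz":0},{"gripper":1,"dx":0,"dy":0,"dz":-0.122,"rx":0,"ry":0,"rz":0},{"gripper":1,"dx":0,"dy":0,"dz":-0.122,"rx":0,"ry":0,"rz":0},{"gripper":1,"dx":0,"dy":0,"dz":-0.122,"rx":0,"ry":0,"rz":0}]'
python3 - <<'E'
from h import *
st()
for cam in("side","top"):
    c=read_camera(cam);W=cloud(c)
    if cam=="side": cv2.imwrite("pics/g.png",cv2.resize(c["pixels"][160:320,300:500],None,fx=3,fy=3))
    for n in ("small_weight_c","small_base_seat"):
      for r in cut_out(cam,n)[:1]:
        p=W[r["mask"]];print(cam,n,round(r["conf"],2),np.nanpercentile(p,2,axis=0).round(4),np.nanpercentile(p,98,axis=0).round(4))
E
```

```text
t: 7.9
eef_pos: [0.462, -0.1826, 0.1707]
tool_rot: [0.563, 0.429, 0.561, -0.429]
contact_force: [0.4, 0.2, -1.7]
gripper_width: 0.375
t: 8.7
eef_pos: [0.4623, -0.1793, 0.0491]
tool_rot: [0.564, 0.428, 0.562, -0.428]
contact_force: [-0.8, 0.7, -1.5]
gripper_width: 0.378
t 8.7 tcp [ 0.4623 -0.1793  0.0491] jaw deg 15.5 down [ 0.002 -0.    -1.   ] F [-0.8  0.7 -1.5] w 0.378
side small_weight_c 0.82 [ 0.4481 -0.1871  0.0196] [ 0.4748 -0.162   0.0474]
side small_base_seat 0.84 [ 0.4322 -0.2023 -0.0008] [ 0.4914 -0.1465  0.0102]
top small_base_seat 0.57 [ 0.4359 -0.1697  0.0007] [ 0.488  -0.143   0.1662]
```

View pics/g.png

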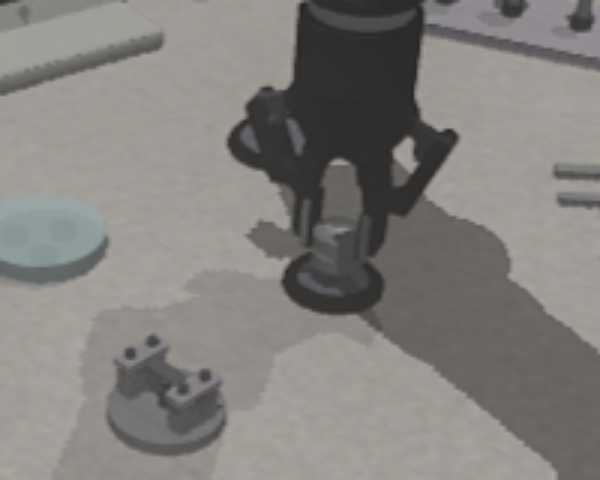

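```bash
python3 -m jog '[{"gripper":1,"dx":0,"dy":0.002,"dz":-0.006,"rx":0,"ry":0,"rz":0},{"gripper":1,"dx":0,"dy":0.002,"dz":-0.01,"rx":0,"ry":0,"rz":0},{"gripper":1,"dx":0,"dy":0.002,"dz":-0.011,"rx":0,"ry":0,"rz":0},{"gripper":1,"dx":0,"dy":0.002,"dz":-0.012,"rx":0,"ry":0,"rz":0},{"gripper":1,"dx":0,"dy":0.002,"dz":-0.012,"rx":0,"ry":0,"rz":0}]'
python3 -m jog '[{"gripper":1,"dx":0,"dy":0,"dz":-0.0005,"rx":0,"ry":0,"rz":0},{"gripper":1,"dx":0,"dy":0,"dz":-0.001,"rx":0,"ry":0,"rz":0},{"gripper":1,"dx":0,"dy":0,"dz":-0.001,"rx":0,"ry":0,"rz":0}]'
python3 -m jog '[{"gripper":1,"dx":0,"dy":0,"dz":-0.0005,"rx":0,"ry":0,"rz":0},{"gripper":1,"dx":0,"dy":0,"dz":-0.001,"rx":0,"ry":0,"rz":0},{"gripper":1,"dx":0,"dy":0,"dz":-0.001,"rx":0,"ry":0,"rz":0}]'
```

```text
t: 9.5
eef_pos: [0.4614, -0.1772, 0.0363]
tool_rot: [0.563, 0.428, 0.563, -0.428]
contact_force: [-1.1, -0.3, -1.1]
gripper_width: 0.373
t: 9.8
eef_pos: [0.4615, -0.1772, 0.0361]
tool_rot: [0.563, 0.428, 0.563, -0.428]
contact_force: [-4.4, 2.2, 11.7]
gripper_width: 0.375
t: 10.1
eef_pos: [0.4616, -0.1773, 0.036]
tool_rot: [0.563, 0.429, 0.563, -0.427]
contact_force: [-5.8, 3.2, 26.7]
gripper_width: 0.372
```

```bash
python3 -m jog '[{"gripper":1,"dx":0,"dy":0,"dz":0.0015,"rx":0,"ry":0,"rz":0},{"gripper":0.5,"dx":0,"dy":0,"dz":0.0015,"rx":0,"ry":0,"rz":0},{"gripper":0.4,"dx":0,"dy":0,"dz":0.0015,"rx":0,"ry":0,"rz":0},{"gripper":0.2,"dx":0,"dy":0,"dz":0.0015,"rx":0,"ry":0,"rz":0},{"gripper":0.2,"dx":0,"dy":0,"dz":0.02,"rx":0,"ry":0,"rz":0},{"gripper":0,"dx":0,"dy":0,"dz":0.06,"rx":0,"ry":0,"rz":0},{"gripper":0,"dx":0,"dy":0,"dz":0.11,"rx":0,"ry":0,"rz":0},{"gripper":0,"dx":0,"dy":0.02,"dz":0.13,"rx":0,"ry":0,"rz":0},{"gripper":0,"dx":0,"dy":0.07,"dz":0.13,"rx":0,"ry":0,"rz":0},{"gripper":0,"dx":-0.005,"dy":0.12,"dz":0.13,"rx":0,"ry":0,"rz":0}]'
python3 - <<'E'
from h import *
st()
for cam in("side","top"):
    c=read_camera(cam);W=cloud(c)
    cv2.imwrite(f"pics/h{cam}.png",c["pixels"])
    for n,lo,hi in (("small_weight_c",.028,.045),("small_base_seat",.007,.013),("big_weight_c",.074,.085),("plate_c",.045,.055)):
      for r in cut_out(cam,n)[:1]:
        p=W[r["mask"]];p=p[(p[:,2]>lo)&(p[:,2]<hi)]
        if len(p)>9:print(cam,n,round(r["conf"],2),len(p),np.nanpercentile(p,2,axis=0).round(4),np.nanpercentile(p,98,axis=0).round(4),cv2.minEnclosingCircle((p[:,:2]*1000).astype(np.float32)))
E
```

```text
t: 11.1
eef_pos: [0.4577, -0.0565, 0.1653]
tool_rot: [0.563, 0.429, 0.562, -0.428]
contact_force: [0.6, 0.2, 0.1]
gripper_width: 0.998
t 11.1 tcp [ 0.4577 -0.0565  0.1653] jaw deg 15.4 down [ 0.003  0.    -1.   ] F [0.6 0.2 0.1] w 0.998
side small_base_seat 0.55 108 [ 0.4355 -0.2034  0.0071] [ 0.4905 -0.1496  0.0106] ((461.3481750488281, -177.4900360107422), 30.699922561645508)
side big_weight_c 0.74 656 [0.4238 0.1888 0.0744] [0.4691 0.2333 0.0788] ((446.5979919433594, 210.635009765625), 25.770793914794922)
side plate_c 0.71 157 [0.4197 0.1835 0.0452] [0.4613 0.238  0.0509] ((445.9279479980469, 209.97494506835938), 29.83116340637207)
top small_base_seat 0.52 71 [ 0.4372 -0.2111  0.0074] [ 0.4809 -0.1955  0.0126] ((457.9422607421875, -199.82659912109375), 23.884136199951172)
top big_weight_c 0.76 486 [0.4212 0.1857 0.075 ] [0.4678 0.2306 0.0824] ((444.6614074707031, 207.99073791503906), 25.699512481689453)
top plate_c 0.59 101 [0.4202 0.1793 0.0456] [0.4745 0.2157 0.0531] ((446.2434387207031, 207.4136505126953), 29.565975189208984)
```

```bash
python3 -m jog '[{"gripper":0,"dx":-0.003,"dy":0.05,"dz":0,"rx":0,"ry":0,"rz":0},{"gripper":0,"dx":-0.006,"dy":0.1,"dz":0,"rx":0,"ry":0,"rz":0},{"gripper":0,"dx":-0.009,"dy":0.15,"dz":0,"rx":0,"ry":0,"rz":0},{"gripper":0,"dx":-0.012,"dy":0.2,"dz":0,"rx":0,"ry":0,"rz":0},{"gripper":0,"dx":-0.012,"dy":0.25,"dz":0,"rx":0,"ry":0,"rz":0},{"gripper":0,"dx":-0.012,"dy":0.266,"dz":-0.03,"rx":0,"ry":0,"rz":0},{"gripper":0,"dx":-0.012,"dy":0.266,"dz":-0.05,"rx":0,"ry":0,"rz":0},{"gripper":0,"dx":-0.012,"dy":0.266,"dz":-0.05,"rx":0,"ry":0,"rz":0},{"gripper":0,"dx":-0.012,"dy":0.266,"dz":-0.05,"rx":0,"ry":0,"rz":0}]'
```

```text
t: 12.5
eef_pos: [0.445, 0.2074, 0.1144]
tool_rot: [0.563, 0.428, 0.562, -0.429]
contact_force: [0.2, -0.9, 0.6]
gripper_width: 1.002
```

View pics/hside.png

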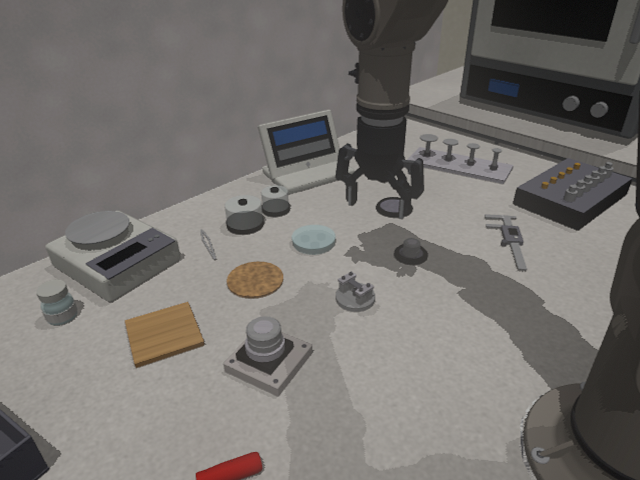

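The small weight sits upright in the middle of the small base at (411,248). The stack at (266,345) is undisturbed. Next is the large weight.

```bash
python3 -m jog '[{"gripper":0,"dx":0.001,"dy":0.002,"dz":-0.012,"rx":0,"ry":0,"rz":0},{"gripper":0,"dx":0.001,"dy":0.002,"dz":-0.025,"rx":0,"ry":0,"rz":0},{"gripper":0,"dx":0.001,"dy":0.002,"dz":-0.038,"rx":0,"ry":0,"rz":0},{"gripper":0,"dx":0.001,"dy":0.002,"dz":-0.038,"rx":0,"ry":0,"rz":0},{"gripper":0.3,"dx":0.001,"dy":0.002,"dz":-0.038,"rx":0,"ry":0,"rz":0},{"gripper":0.3,"dx":0.001,"dy":0.002,"dz":-0.038,"rx":0,"ry":0,"rz":0},{"gripper":1,"dx":0.001,"dy":0.002,"dz":-0.038,"rx":0,"ry":0,"rz":0},{"gripper":1,"dx":0.001,"dy":0.002,"dz":-0.038,"rx":0,"ry":0,"rz":0},{"gripper":1,"dx":0.001,"dy":0.002,"dz":-0.038,"rx":0,"ry":0,"rz":0},{"gripper":1,"dx":0.001,"dy":0.002,"dz":-0.038,"rx":0,"ry":0,"rz":0}]' 70
python3 -m jog '[{"gripper":1,"dx":0,"dy":0,"dz":0.004,"rx":0,"ry":0,"rz":0},{"gripper":1,"dx":0,"dy":0,"dz":0.012,"rx":0,"ry":0,"rz":0},{"gripper":1,"dx":0,"dy":0,"dz":0.03,"rx":0,"ry":0,"rz":0},{"gripper":1,"dx":0,"dy":0,"dz":0.055,"rx":0,"ry":0,"rz":0},{"gripper":1,"dx":0,"dy":0,"dz":0.08,"rx":0,"ry":0,"rz":0},{"gripper":1,"dx":0,"dy":0,"dz":0.1,"rx":0,"ry":0,"rz":0},{"gripper":1,"dx":0,"dy":0,"dz":0.11,"rx":0,"ry":0,"rz":0},{"gripper":1,"dx":0,"dy":0,"dz":0.11,"rx":0,"ry":0,"rz":0}]'
python3 - <<'E'
from h import *
st();c=read_camera("side");W=cloud(c)
cv2.imwrite("pics/i.png",cv2.resize(c["pixels"][180:420,140:460],None,fx=2.2,fy=2.2))
for n in NAMES[1:4]:
    for r in cut_out("side",n)[:1]:
        p=W[r["mask"]];print(n,round(r["conf"],2),np.nanpercentile(p,2,axis=0).round(4),np.nanpercentile(p,98,axis=0).round(4))
E
```

```text
t: 13.5
eef_pos: [0.4462, 0.2109, 0.0773]
tool_rot: [0.563, 0.428, 0.563, -0.427]
contact_force: [-1.8, -0.9, 5.7]
gripper_width: 0.583
t: 14.3
eef_pos: [0.446, 0.211, 0.1874]
tool_rot: [0.563, 0.429, 0.563, -0.427]
contact_force: [1.4, -0.4, -5.8]
gripper_width: 0.582
t 14.3 tcp [0.446  0.211  0.1874] jaw deg 15.5 down [ 0.002  0.002 -1.   ] F [ 1.4 -0.4 -5.8] w 0.582
big_weight_c 0.96 [0.4219 0.1934 0.1592] [0.4683 0.2354 0.1882]
plate_c 0.58 [0.4199 0.1841 0.0348] [0.4754 0.2383 0.0485]
pad_c 0.62 [0.4124 0.1727 0.0186] [0.4729 0.2475 0.0345]
```

View pics/i.png

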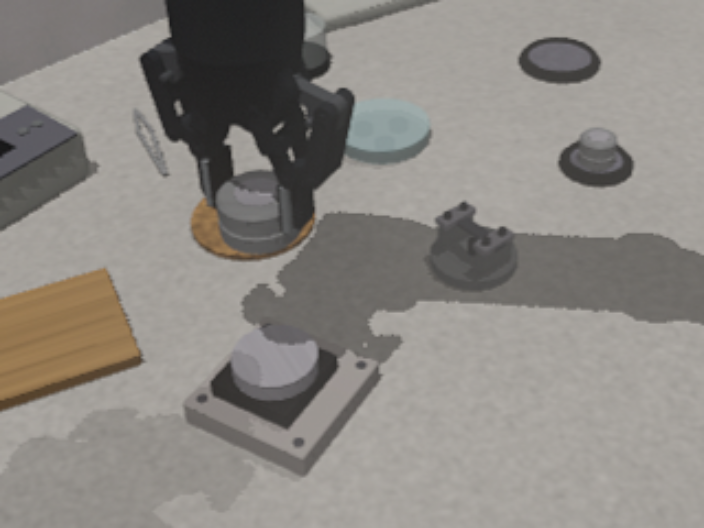

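```bash
python3 -m jog '[{"gripper":1,"dx":0.007,"dy":-0.023,"dz":0,"rx":0,"ry":0,"rz":0},{"gripper":1,"dx":0.02,"dy":-0.066,"dz":0,"rx":0,"ry":0,"rz":0},{"gripper":1,"dx":0.033,"dy":-0.11,"dz":0,"rx":0,"ry":0,"rz":0},{"gripper":1,"dx":0.047,"dy":-0.155,"dz":0,"rx":0,"ry":0,"rz":0},{"gripper":1,"dx":0.061,"dy":-0.2,"dz":0,"rx":0,"ry":0,"rz":0},{"gripper":1,"dx":0.075,"dy":-0.245,"dz":0,"rx":0,"ry":0,"rz":0},{"gripper":1,"dx":0.089,"dy":-0.29,"dz":0,"rx":0,"ry":0,"rz":0},{"gripper":1,"dx":0.103,"dy":-0.335,"dz":0,"rx":0,"ry":0,"rz":0},{"gripper":1,"dx":0.116,"dy":-0.38,"dz":0,"rx":0,"ry":0,"rz":0},{"gripper":1,"dx":0.129,"dy":-0.425,"dz":0,"rx":0,"ry":0,"rz":0}]'
python3 -m jog '[{"gripper":1,"dx":0.012,"dy":-0.04,"dz":0,"rx":0,"ry":0,"rz":0},{"gripper":1,"dx":0.022,"dy":-0.075,"dz":0,"rx":0,"ry":0,"rz":0},{"gripper":1,"dx":0.027,"dy":-0.089,"dz":-0.01,"rx":0,"ry":0,"rz":0},{"gripper":1,"dx":0.027,"dy":-0.089,"dz":-0.05,"rx":0,"ry":0,"rz":0},{"gripper":1,"dx":0.027,"dy":-0.089,"dz":-0.09,"rx":0,"ry":0,"rz":0},{"gripper":1,"dx":0.027,"dy":-0.089,"dz":-0.12,"rx":0,"ry":0,"rz":0},{"gripper":1,"dx":0.027,"dy":-0.089,"dz":-0.135,"rx":0,"ry":0,"rz":0},{"gripper":1,"dx":0.027,"dy":-0.089,"dz":-0.137,"rx":0,"ry":0,"rz":0},{"gripper":1,"dx":0.027,"dy":-0.089,"dz":-0.137,"rx":0,"ry":0,"rz":0},{"gripper":1,"dx":0.027,"dy":-0.089,"dz":-0.137,"rx":0,"ry":0,"rz":0}]'
python3 - <<'E'
from h import *
st()
for cam in("side","top"):
    c=read_camera(cam);W=cloud(c)
    if cam=="side": cv2.imwrite("pics/j.png",cv2.resize(c["pixels"][120:280,300:500],None,fx=3,fy=3))
    for n in ("big_weight_c","large_base_seat"):
      for r in cut_out(cam,n)[:1]:
        p=W[r["mask"]];print(cam,n,round(r["conf"],2),np.nanpercentile(p,2,axis=0).round(4),np.nanpercentile(p,98,axis=0).round(4))
E
```

```text
t: 15.5
eef_pos: [0.5743, -0.2159, 0.1847]
tool_rot: [0.562, 0.427, 0.564, -0.428]
contact_force: [1.6, 1.1, -4.3]
gripper_width: 0.58
t: 16.5
eef_pos: [0.6028, -0.3041, 0.0511]
tool_rot: [0.564, 0.428, 0.562, -0.428]
contact_force: [0.5, -0.6, -4.9]
gripper_width: 0.58
t 16.5 tcp [ 0.6028 -0.3041  0.0511] jaw deg 15.5 down [ 0.003 -0.001 -1.   ] F [ 0.5 -0.6 -4.9] w 0.58
side big_weight_c 0.76 [ 0.5789 -0.3235  0.0212] [ 0.6256 -0.2776  0.0519]
side large_base_seat 0.88 [ 0.565  -0.3332  0.    ] [ 0.6387 -0.262   0.0101]
top big_weight_c 0.65 [ 0.5758 -0.3051  0.0055] [ 0.6188 -0.2804  0.0559]
top large_base_seat 0.77 [ 5.626e-01 -3.038e-01 -5.000e-04] [ 0.6377 -0.2644  0.0137]
```

View pics/j.png

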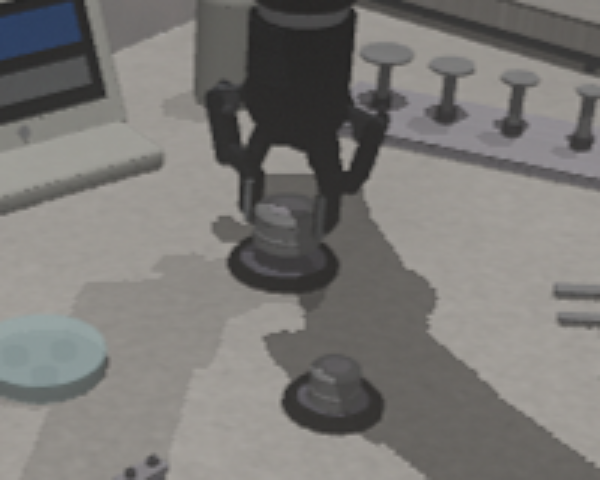

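Held large weight at (285,230) hovers upright over the large base (283,262), and the small weight is fine at (335,385). It needs a 2 mm correction in y, then lowering.

```bash
python3 -m jog '[{"gripper":1,"dx":0,"dy":0.002,"dz":-0.006,"rx":0,"ry":0,"rz":0},{"gripper":1,"dx":0,"dy":0.002,"dz":-0.01,"rx":0,"ry":0,"rz":0},{"gripper":1,"dx":0,"dy":0.002,"dz":-0.012,"rx":0,"ry":0,"rz":0},{"gripper":1,"dx":0,"dy":0.002,"dz":-0.0135,"rx":0,"ry":0,"rz":0},{"gripper":1,"dx":0,"dy":0.002,"dz":-0.014,"rx":0,"ry":0,"rz":0},{"gripper":1,"dx":0,"dy":0.002,"dz":-0.014,"rx":0,"ry":0,"rz":0}]'
python3 -m jog '[{"gripper":1,"dx":0,"dy":0,"dz":-0.0005,"rx":0,"ry":0,"rz":0},{"gripper":1,"dx":0,"dy":0,"dz":-0.001,"rx":0,"ry":0,"rz":0},{"gripper":1,"dx":0,"dy":0,"dz":-0.001,"rx":0,"ry":0,"rz":0}]'
```

```text
t: 17.4
eef_pos: [0.6015, -0.3014, 0.0355]
tool_rot: [0.563, 0.428, 0.563, -0.428]
contact_force: [-1.9, 1.3, -2.3]
gripper_width: 0.584
t: 17.7
eef_pos: [0.6016, -0.3014, 0.0354]
tool_rot: [0.563, 0.428, 0.563, -0.428]
contact_force: [-4.8, 3.3, 7.5]
gripper_width: 0.583
```

```bash
python3 -m jog '[{"gripper":1,"dx":0,"dy":0,"dz":0.0005,"rx":0,"ry":0,"rz":0},{"gripper":0.3,"dx":0,"dy":0,"dz":0.0005,"rx":0,"ry":0,"rz":0},{"gripper":0.15,"dx":0,"dy":0,"dz":0.0005,"rx":0,"ry":0,"rz":0},{"gripper":0.1,"dx":0,"dy":0,"dz":0.0005,"rx":0,"ry":0,"rz":0},{"gripper":0.1,"dx":0,"dy":0,"dz":0.02,"rx":0,"ry":0,"rz":0},{"gripper":0,"dx":0,"dy":0,"dz":0.06,"rx":0,"ry":0,"rz":0},{"gripper":0,"dx":0,"dy":0,"dz":0.11,"rx":0,"ry":0,"rz":0},{"gripper":0,"dx":-0.005,"dy":0.02,"dz":0.13,"rx":0,"ry":0,"rz":0},{"gripper":0,"dx":-0.02,"dy":0.065,"dz":0.13,"rx":0,"ry":0,"rz":0},{"gripper":0,"dx":-0.033,"dy":0.11,"dz":0.13,"rx":0,"ry":0,"rz":0}]'
python3 -m jog '[{"gripper":0,"dx":-0.015,"dy":0.045,"dz":0,"rx":0,"ry":0,"rz":0},{"gripper":0,"dx":-0.03,"dy":0.09,"dz":0,"rx":0,"ry":0,"rz":0},{"gripper":0,"dx":-0.045,"dy":0.135,"dz":0,"rx":0,"ry":0,"rz":0},{"gripper":0,"dx":-0.055,"dy":0.16,"dz":0,"rx":0,"ry":0,"rz":0},{"gripper":0,"dx":-0.055,"dy":0.16,"dz":0,"rx":0,"ry":0,"rz":0}]'
python3 - <<'E'
from h import *
st()
for cam in("side","top"):
    c=read_camera(cam);W=cloud(c)
    cv2.imwrite(f"pics/k{cam}.png",c["pixels"])
    for n,lo,hi in (("big_weight_c",.03,.045),("large_base_seat",.007,.013),("plate_c",.045,.055),("pad_c",.03,.036)):
      for r in cut_out(cam,n)[:1]:
        p=W[r["mask"]];p=p[(p[:,2]>lo)&(p[:,2]<hi)]
        if len(p)>9:print(cam,n,round(r["conf"],2),len(p),np.nanpercentile(p,2,axis=0).round(4),np.nanpercentile(p,98,axis=0).round(4),cv2.minEnclosingCircle((p[:,:2]*1000).astype(np.float32)),cv2.minAreaRect((p[:,:2]*1000).astype(np.float32)) if n=="pad_c" else "",np.nanmedian(p[:,2]))
E
```

```text
t: 18.7
eef_pos: [0.5687, -0.1915, 0.1655]
tool_rot: [0.564, 0.429, 0.561, -0.428]
contact_force: [-0.1, 1.0, -0.4]
gripper_width: 1.001
t: 19.2
eef_pos: [0.5127, -0.0268, 0.1641]
tool_rot: [0.564, 0.426, 0.565, -0.426]
contact_force: [0.3, 0.2, -0.4]
gripper_width: 0.996
t 19.2 tcp [ 0.5127 -0.0268  0.1641] jaw deg 15.9 down [-0.001  0.002 -1.   ] F [ 0.3  0.2 -0.4] w 0.996
side big_weight_c 0.58 194 [ 0.5781 -0.3184  0.0308] [ 0.6223 -0.2767  0.0367] ((603.0087280273438, -300.1830139160156), 26.59844970703125)  0.03450245879503877
side large_base_seat 0.88 88 [ 0.5676 -0.3366  0.0072] [ 0.6397 -0.2649  0.0113] ((603.34375, -300.61474609375), 39.928279876708984)  0.00861239831342342
side plate_c 0.95 823 [0.4215 0.1841 0.0452] [0.474  0.2369 0.0485] ((448.22296142578125, 209.79010009765625), 29.950698852539062)  0.04673988151290709
side pad_c 0.71 322 [0.4127 0.1735 0.0305] [0.4732 0.2463 0.0347] ((449.44769287109375, 210.4485626220703), 43.92334747314453) ((449.6874694824219, 209.97470092773438), (65.18035125732422, 65.456787109375), 16.213014602661133) 0.03236726037980481
top big_weight_c 0.56 464 [ 0.5759 -0.3263  0.031 ] [ 0.6217 -0.2793  0.0406] ((599.5, -303.3521423339844), 26.216188430786133)  0.036149987699142905
top large_base_seat 0.71 316 [ 0.5637 -0.3431  0.0071] [ 0.6386 -0.268   0.0126] ((600.9364624023438, -304.623046875), 42.2061653137207)  0.009333533335158184
top plate_c 0.81 613 [0.4201 0.1806 0.0454] [0.4724 0.2347 0.0529] ((446.61553955078125, 207.95689392089844), 30.088481903076172)  0.04852847818955808
top pad_c 0.72 159 [0.411  0.1713 0.0306] [0.4834 0.2443 0.0358] ((447.1817626953125, 207.97561645507812), 44.28190612792969) ((447.3163757324219, 208.01275634765625), (63.81855773925781, 64.42245483398438), 15.41665267944336) 0.03423403651503887
```

View pics/kside.png

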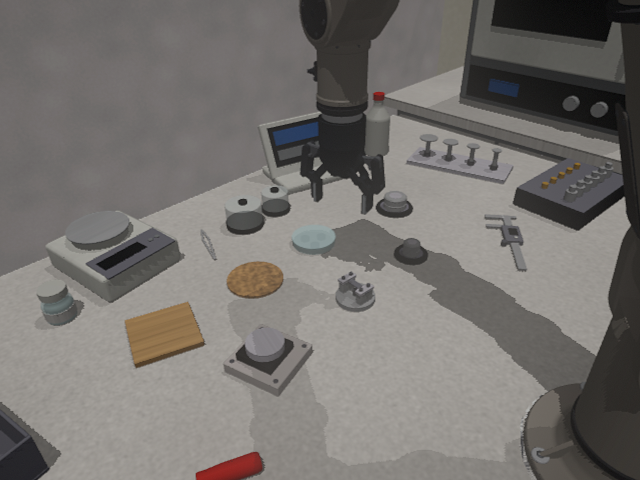

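Both weights are seated and concentric with their bases: large at (395,203), small at (411,250). The bystanders have not moved. Next is the plate.

```bash
python3 -m jog '[{"gripper":0,"dx":-0.013,"dy":0.046,"dz":0,"rx":0,"ry":0,"rz":0},{"gripper":0,"dx":-0.026,"dy":0.092,"dz":0,"rx":0,"ry":0,"rz":0},{"gripper":0,"dx":-0.039,"dy":0.138,"dz":0,"rx":0,"ry":0,"rz":0},{"gripper":0,"dx":-0.052,"dy":0.184,"dz":0,"rx":0,"ry":0,"rz":0},{"gripper":0,"dx":-0.064,"dy":0.23,"dz":0,"rx":0,"ry":0,"rz":0},{"gripper":0,"dx":-0.065,"dy":0.236,"dz":-0.03,"rx":0,"ry":0,"rz":0},{"gripper":0,"dx":-0.065,"dy":0.236,"dz":-0.07,"rx":0,"ry":0,"rz":0},{"gripper":0,"dx":-0.065,"dy":0.236,"dz":-0.09,"rx":0,"ry":0,"rz":0},{"gripper":0,"dx":-0.065,"dy":0.236,"dz":-0.09,"rx":0,"ry":0,"rz":0},{"gripper":0,"dx":-0.065,"dy":0.236,"dz":-0.09,"rx":0,"ry":0,"rz":0}]'
```

```text
t: 20.7
eef_pos: [0.449, 0.2042, 0.0746]
tool_rot: [0.563, 0.428, 0.563, -0.428]
contact_force: [0.6, 0.4, -0.3]
gripper_width: 1.002
```

```bash
python3 -m jog '[{"gripper":0,"dx":-0.0015,"dy":0.005,"dz":-0.01,"rx":0,"ry":0,"rz":0},{"gripper":0,"dx":-0.0015,"dy":0.005,"dz":-0.019,"rx":0,"ry":0,"rz":0},{"gripper":0,"dx":-0.0015,"dy":0.005,"dz":-0.0225,"rx":0,"ry":0,"rz":0},{"gripper":0,"dx":-0.0015,"dy":0.005,"dz":-0.0225,"rx":0,"ry":0,"rz":0},{"gripper":0.2,"dx":-0.0015,"dy":0.005,"dz":-0.0225,"rx":0,"ry":0,"rz":0},{"gripper":0.24,"dx":-0.0015,"dy":0.005,"dz":-0.0225,"rx":0,"ry":0,"rz":0},{"gripper":0.3,"dx":-0.0015,"dy":0.005,"dz":-0.0225,"rx":0,"ry":0,"rz":0},{"gripper":1,"dx":-0.0015,"dy":0.005,"dz":-0.0225,"rx":0,"ry":0,"rz":0},{"gripper":1,"dx":-0.0015,"dy":0.005,"dz":-0.0225,"rx":0,"ry":0,"rz":0},{"gripper":1,"dx":-0.0015,"dy":0.005,"dz":-0.0225,"rx":0,"ry":0,"rz":0}]' 40
python3 -m jog '[{"gripper":1,"dx":0,"dy":0,"dz":0.004,"rx":0,"ry":0,"rz":0},{"gripper":1,"dx":0,"dy":0,"dz":0.012,"rx":0,"ry":0,"rz":0},{"gripper":1,"dx":0,"dy":0,"dz":0.03,"rx":0,"ry":0,"rz":0},{"gripper":1,"dx":0,"dy":0,"dz":0.055,"rx":0,"ry":0,"rz":0},{"gripper":1,"dx":0,"dy":0,"dz":0.08,"rx":0,"ry":0,"rz":0},{"gripper":1,"dx":0,"dy":0,"dz":0.1,"rx":0,"ry":0,"rz":0},{"gripper":1,"dx":0,"dy":0,"dz":0.1,"rx":0,"ry":0,"rz":0},{"gripper":1,"dx":0,"dy":0,"dz":0.1,"rx":0,"ry":0,"rz":0}]'
python3 - <<'E'
from h import *
st();c=read_camera("side");W=cloud(c)
cv2.imwrite("pics/l.png",cv2.resize(c["pixels"][180:420,140:460],None,fx=2.2,fy=2.2))
for n in NAMES[2:4]:
    for r in cut_out("side",n)[:1]:
        p=W[r["mask"]];print(n,round(r["conf"],2),np.nanpercentile(p,2,axis=0).round(4),np.nanpercentile(p,98,axis=0).round(4))
E
```

```text
t: 21.7
eef_pos: [0.4475, 0.2097, 0.0526]
tool_rot: [0.563, 0.428, 0.563, -0.428]
contact_force: [-0.8, -1.2, 8.8]
gripper_width: 0.677
t: 22.5
eef_pos: [0.4469, 0.2098, 0.152]
tool_rot: [0.563, 0.428, 0.563, -0.427]
contact_force: [-0.1, 0.0, -1.5]
gripper_width: 0.678
t 22.5 tcp [0.4469 0.2098 0.152 ] jaw deg 15.6 down [ 0.     0.001 -1.   ] F [-0.1  0.  -1.5] w 0.678
plate_c 0.62 [0.4187 0.1877 0.1332] [0.4745 0.2385 0.1475]
pad_c 0.73 [0.4136 0.1746 0.0202] [0.4827 0.2459 0.0347]
```

View pics/l.png

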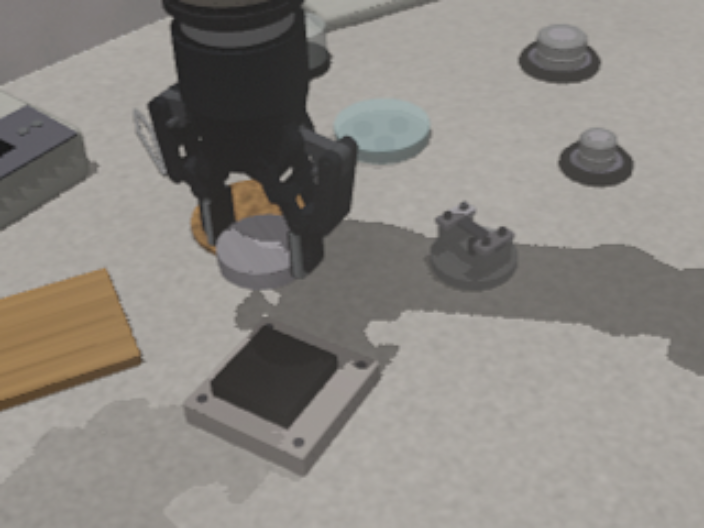

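```bash
python3 -m jog '[{"gripper":1,"dx":0.02,"dy":-0.013,"dz":0,"rx":0,"ry":0,"rz":0},{"gripper":1,"dx":0.06,"dy":-0.04,"dz":0,"rx":0,"ry":0,"rz":0},{"gripper":1,"dx":0.1,"dy":-0.067,"dz":0,"rx":0,"ry":0,"rz":0},{"gripper":1,"dx":0.14,"dy":-0.094,"dz":0,"rx":0,"ry":0,"rz":0},{"gripper":1,"dx":0.17,"dy":-0.114,"dz":0,"rx":0,"ry":0,"rz":0},{"gripper":1,"dx":0.178,"dy":-0.119,"dz":-0.03,"rx":0,"ry":0,"rz":0},{"gripper":1,"dx":0.178,"dy":-0.119,"dz":-0.07,"rx":0,"ry":0,"rz":0},{"gripper":1,"dx":0.178,"dy":-0.119,"dz":-0.1,"rx":0,"ry":0,"rz":0},{"gripper":1,"dx":0.178,"dy":-0.119,"dz":-0.112,"rx":0,"ry":0,"rz":0},{"gripper":1,"dx":0.178,"dy":-0.119,"dz":-0.112,"rx":0,"ry":0,"rz":0}]'
python3 -m jog '[{"gripper":1,"dx":0,"dy":0,"dz":0,"rx":0,"ry":0,"rz":0},{"gripper":1,"dx":0,"dy":0,"dz":0,"rx":0,"ry":0,"rz":0}]'
python3 - <<'E'
from h import *
st()
for cam in("side","top"):
    c=read_camera(cam);W=cloud(c)
    if cam=="side": cv2.imwrite("pics/m.png",cv2.resize(c["pixels"][180:340,160:360],None,fx=3,fy=3))
    for n in ("plate_c","cork_top"):
      for r in cut_out(cam,n)[:1]:
        p=W[r["mask"]];print(cam,n,round(r["conf"],2),np.nanpercentile(p,2,axis=0).round(4),np.nanpercentile(p,98,axis=0).round(4))
E
```

```text
t: 23.65
eef_pos: [0.6234, 0.0903, 0.0375]
tool_rot: [0.562, 0.427, 0.564, -0.429]
contact_force: [0.1, -0.5, -0.1]
gripper_width: 0.68
t: 23.85
eef_pos: [0.6264, 0.0908, 0.0415]
tool_rot: [0.564, 0.429, 0.562, -0.427]
contact_force: [-0.4, 0.5, -1.7]
gripper_width: 0.68
t 23.85 tcp [0.6264 0.0908 0.0415] jaw deg 15.5 down [ 0.003  0.001 -1.   ] F [-0.4  0.5 -1.7] w 0.68
side plate_c 0.89 [0.5979 0.0696 0.0224] [0.6555 0.1199 0.0376]
side cork_top 0.94 [5.743e-01 4.540e-02 1.000e-04] [0.6708 0.1423 0.0068]
top plate_c 0.56 [0.559  0.2275 0.0015] [0.6755 0.3481 0.017 ]
top cork_top 0.65 [0.5843 0.0386 0.002 ] [0.6527 0.0668 0.0109]
```

View pics/m.png

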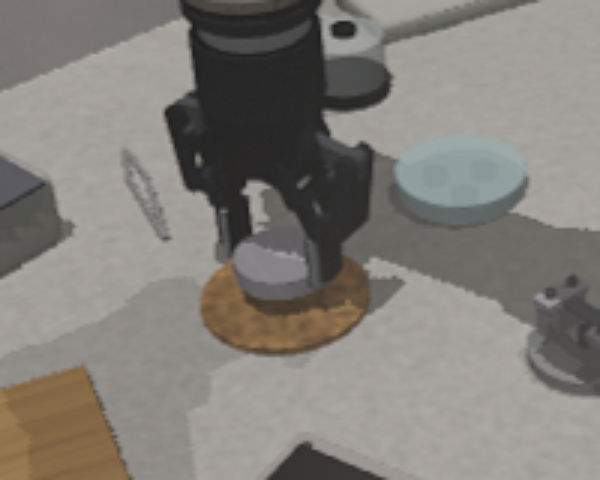

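Plate (285,262) hangs level over the cork (285,300) and clear of the dish. Lowering.

```bash
python3 -m jog '[{"gripper":1,"dx":-0.001,"dy":0,"dz":-0.006,"rx":0,"ry":0,"rz":0},{"gripper":1,"dx":-0.001,"dy":0,"dz":-0.01,"rx":0,"ry":0,"rz":0},{"gripper":1,"dx":-0.001,"dy":0,"dz":-0.012,"rx":0,"ry":0,"rz":0},{"gripper":1,"dx":-0.001,"dy":0,"dz":-0.0135,"rx":0,"ry":0,"rz":0},{"gripper":1,"dx":-0.001,"dy":0,"dz":-0.0135,"rx":0,"ry":0,"rz":0},{"gripper":1,"dx":-0.001,"dy":0,"dz":-0.0135,"rx":0,"ry":0,"rz":0}]'
python3 -m jog '[{"gripper":1,"dx":0,"dy":0,"dz":-0.0005,"rx":0,"ry":0,"rz":0},{"gripper":1,"dx":0,"dy":0,"dz":-0.001,"rx":0,"ry":0,"rz":0},{"gripper":1,"dx":0,"dy":0,"dz":-0.001,"rx":0,"ry":0,"rz":0}]'
```

```text
t: 24.75
eef_pos: [0.6242, 0.0906, 0.0263]
tool_rot: [0.563, 0.428, 0.563, -0.428]
contact_force: [-0.2, -0.0, -0.8]
gripper_width: 0.682
t: 25.05
eef_pos: [0.6241, 0.0907, 0.0253]
tool_rot: [0.563, 0.428, 0.563, -0.428]
contact_force: [-0.4, 0.3, -1.5]
gripper_width: 0.679
```

```bash
python3 -m jog '[{"gripper":1,"dx":0,"dy":0,"dz":-0.0005,"rx":0,"ry":0,"rz":0},{"gripper":1,"dx":0,"dy":0,"dz":-0.001,"rx":0,"ry":0,"rz":0},{"gripper":1,"dx":0,"dy":0,"dz":-0.001,"rx":0,"ry":0,"rz":0}]'
```

```text
t: 25.35
eef_pos: [0.6242, 0.0907, 0.0247]
tool_rot: [0.563, 0.428, 0.563, -0.428]
contact_force: [-2.0, 0.9, 4.2]
gripper_width: 0.677
```

```bash
python3 -m jog '[{"gripper":1,"dx":0,"dy":0,"dz":0.0003,"rx":0,"ry":0,"rz":0},{"gripper":0.25,"dx":0,"dy":0,"dz":0.0003,"rx":0,"ry":0,"rz":0},{"gripper":0.12,"dx":0,"dy":0,"dz":0.0003,"rx":0,"ry":0,"rz":0},{"gripper":0.05,"dx":0,"dy":0,"dz":0.0003,"rx":0,"ry":0,"rz":0},{"gripper":0,"dx":0,"dy":0,"dz":0.02,"rx":0,"ry":0,"rz":0},{"gripper":0,"dx":0,"dy":0,"dz":0.06,"rx":0,"ry":0,"rz":0},{"gripper":0,"dx":0,"dy":0,"dz":0.11,"rx":0,"ry":0,"rz":0},{"gripper":0,"dx":-0.03,"dy":-0.01,"dz":0.12,"rx":0,"ry":0,"rz":0},{"gripper":0,"dx":-0.07,"dy":-0.03,"dz":0.12,"rx":0,"ry":0,"rz":0},{"gripper":0,"dx":-0.11,"dy":-0.05,"dz":0.12,"rx":0,"ry":0,"rz":0}]'
python3 - <<'E'
from h import *
st()
for cam in("side","top"):
    c=read_camera(cam);W=cloud(c)
    cv2.imwrite(f"pics/n{cam}.png",c["pixels"])
    for n,lo,hi in (("plate_c",.016,.024),("cork_top",.003,.009),("pad_c",.03,.037),("board_top",.0085,.018)):
      for r in cut_out(cam,n)[:1]:
        p=W[r["mask"]];p=p[(p[:,2]>lo)&(p[:,2]<hi)]
        if len(p)>9:print(cam,n,round(r["conf"],2),len(p),np.nanpercentile(p,1,axis=0).round(4),np.nanpercentile(p,99,axis=0).round(4),cv2.minEnclosingCircle((p[:,:2]*1000).astype(np.float32)),cv2.minAreaRect((p[:,:2]*1000).astype(np.float32)) if n[0] in "pb" else "",np.nanmedian(p[:,2]))
a=cv2.imread("pics/nside.png")[180:400,100:440]
cv2.imwrite("pics/n.png",cv2.resize(a,None,fx=2.3,fy=2.3))
E
```

```text
t: 26.35
eef_pos: [0.5134, 0.0403, 0.1448]
tool_rot: [0.564, 0.428, 0.563, -0.427]
contact_force: [0.3, -1.0, 0.1]
gripper_width: 1.001
t 26.35 tcp [0.5134 0.0403 0.1448] jaw deg 15.6 down [ 0.002  0.    -1.   ] F [ 0.3 -1.   0.1] w 1.001
side plate_c 0.95 498 [0.5964 0.0625 0.0163] [0.6529 0.1192 0.0213] ((625.3375854492188, 91.1873779296875), 31.560897827148438) ((625.1585693359375, 90.00127410888672), (57.975990295410156, 60.644309997558594), 50.25736999511719) 0.01867987192315035
side cork_top 0.97 861 [0.5745 0.0414 0.0031] [0.6776 0.1437 0.0074] ((626.2054443359375, 91.47807312011719), 55.50464630126953)  0.0047963296113212595
side pad_c 0.55 1332 [0.4146 0.1748 0.0303] [0.4846 0.2456 0.0348] ((450.4446716308594, 209.16207885742188), 44.59956741333008) ((450.5033874511719, 209.77435302734375), (65.40819549560547, 66.10015106201172), 15.765631675720215) 0.032682304845420784
side board_top 0.86 3002 [0.5572 0.2318 0.0087] [0.6797 0.352  0.0131] ((617.50537109375, 291.67449951171875), 74.69607543945312) ((619.06396484375, 290.6477355957031), (110.08477783203125, 112.38323974609375
[... 238 characters left out ...]
433692932129), 67.16824340820312) 0.020256873070512604
top cork_top 0.87 513 [0.6144 0.0387 0.0031] [0.6746 0.1403 0.0089] ((624.5059204101562, 89.65455627441406), 53.36214065551758)  0.006347040929329584
top pad_c 0.81 781 [0.4131 0.1734 0.0303] [0.4833 0.2439 0.0369] ((447.6765441894531, 207.3342742919922), 43.67226791381836) ((447.2499084472656, 208.2791290283203), (63.876834869384766, 64.59355926513672), 15.457398414611816) 0.034201308166385
top board_top 0.65 2416 [0.5549 0.2271 0.0088] [0.6777 0.3487 0.0173] ((616.403076171875, 288.6956481933594), 76.42696380615234) ((616.5579833984375, 288.80157470703125), (111.3503646850586, 109.89287567138672), 70.8218002319336) 0.012626304116250764
```

View pics/n.png

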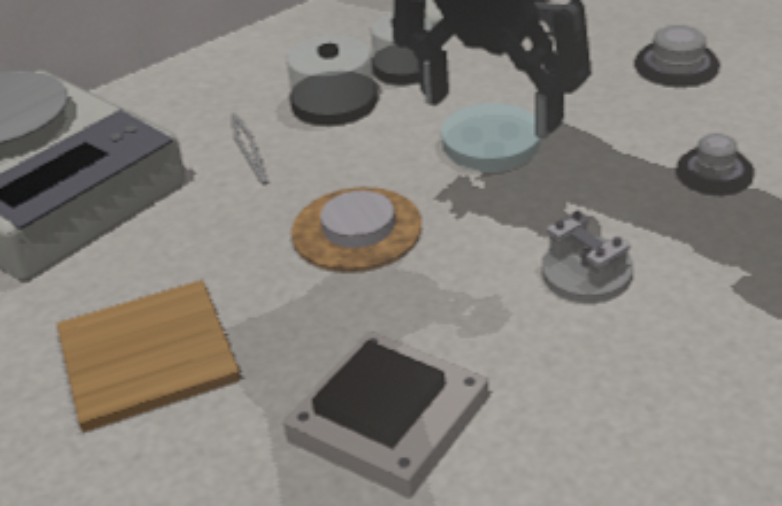

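Plate lies flat in the middle of the cork at (357,222). Weights, dish and clamp are fine. The pad is bare at (380,392). Next is the pad.

```bash
python3 -m jog '[{"gripper":0,"dx":-0.018,"dy":0.045,"dz":0,"rx":0,"ry":0,"rz":0},{"gripper":0,"dx":-0.036,"dy":0.09,"dz":0,"rx":0,"ry":0,"rz":0},{"gripper":0,"dx":-0.054,"dy":0.135,"dz":0,"rx":0,"ry":0,"rz":0},{"gripper":0,"dx":-0.065,"dy":0.165,"dz":-0.01,"rx":0,"ry":0,"rz":0},{"gripper":0,"dx":-0.065,"dy":0.169,"dz":-0.04,"rx":0,"ry":0,"rz":0},{"gripper":0,"dx":-0.065,"dy":0.169,"dz":-0.075,"rx":0,"ry":0,"rz":0},{"gripper":0,"dx":-0.065,"dy":0.169,"dz":-0.075,"rx":0,"ry":0,"rz":0},{"gripper":0,"dx":-0.065,"dy":0.169,"dz":-0.075,"rx":0,"ry":0,"rz":0},{"gripper":0,"dx":-0.065,"dy":0.169,"dz":-0.075,"rx":0,"ry":0,"rz":0}]'
```

```text
t: 27.75
eef_pos: [0.4503, 0.2096, 0.0706]
tool_rot: [0.563, 0.429, 0.562, -0.427]
contact_force: [-0.2, 0.2, 0.4]
gripper_width: 1.003
```

```bash
python3 -m jog '[{"gripper":0,"dx":-0.001,"dy":0,"dz":-0.012,"rx":0,"ry":0,"rz":0},{"gripper":0,"dx":-0.001,"dy":0,"dz":-0.024,"rx":0,"ry":0,"rz":0},{"gripper":0,"dx":-0.001,"dy":0,"dz":-0.03,"rx":0,"ry":0,"rz":0},{"gripper":0,"dx":-0.001,"dy":0,"dz":-0.0325,"rx":0,"ry":0,"rz":0},{"gripper":0,"dx":-0.001,"dy":0,"dz":-0.0325,"rx":0,"ry":0,"rz":0},{"gripper":0.15,"dx":-0.001,"dy":0,"dz":-0.0325,"rx":0,"ry":0,"rz":0},{"gripper":0.22,"dx":-0.001,"dy":0,"dz":-0.0325,"rx":0,"ry":0,"rz":0},{"gripper":1,"dx":-0.001,"dy":0,"dz":-0.0325,"rx":0,"ry":0,"rz":0},{"gripper":1,"dx":-0.001,"dy":0,"dz":-0.0325,"rx":0,"ry":0,"rz":0},{"gripper":1,"dx":-0.001,"dy":0,"dz":-0.0325,"rx":0,"ry":0,"rz":0}]' 35
python3 -m jog '[{"gripper":1,"dx":0,"dy":0,"dz":0.004,"rx":0,"ry":0,"rz":0},{"gripper":1,"dx":0,"dy":0,"dz":0.012,"rx":0,"ry":0,"rz":0},{"gripper":1,"dx":0,"dy":0,"dz":0.03,"rx":0,"ry":0,"rz":0},{"gripper":1,"dx":0,"dy":0,"dz":0.055,"rx":0,"ry":0,"rz":0},{"gripper":1,"dx":0,"dy":0,"dz":0.08,"rx":0,"ry":0,"rz":0},{"gripper":1,"dx":0,"dy":0,"dz":0.1,"rx":0,"ry":0,"rz":0},{"gripper":1,"dx":0,"dy":0,"dz":0.1,"rx":0,"ry":0,"rz":0},{"gripper":1,"dx":0,"dy":0,"dz":0.1,"rx":0,"ry":0,"rz":0}]'
python3 - <<'E'
from h import *
st();c=read_camera("side");W=cloud(c)
cv2.imwrite("pics/o.png",cv2.resize(c["pixels"][180:420,140:460],None,fx=2.2,fy=2.2))
for n in NAMES[3:4]:
    for r in cut_out("side",n)[:1]:
        p=W[r["mask"]];print(n,round(r["conf"],2),np.nanpercentile(p,2,axis=0).round(4),np.nanpercentile(p,98,axis=0).round(4))
E
```

```text
t: 28.75
eef_pos: [0.4484, 0.2098, 0.0374]
tool_rot: [0.563, 0.428, 0.563, -0.428]
contact_force: [-1.0, -0.8, 4.7]
gripper_width: 0.741
t: 29.55
eef_pos: [0.448, 0.2099, 0.1372]
tool_rot: [0.563, 0.428, 0.563, -0.427]
contact_force: [-0.4, 0.8, -1.8]
gripper_width: 0.736
t 29.55 tcp [0.448  0.2099 0.1372] jaw deg 15.6 down [ 0.001  0.001 -1.   ] F [-0.4  0.8 -1.8] w 0.736
pad_c 0.64 [0.4119 0.1714 0.0135] [0.518  0.2461 0.1343]
```

View pics/o.png

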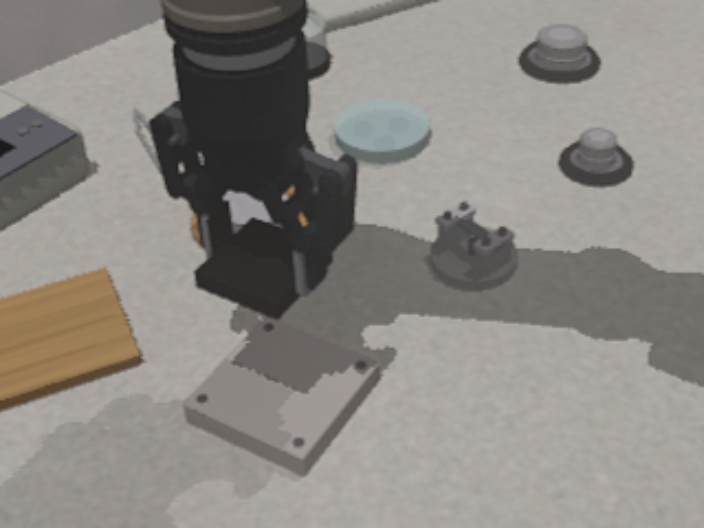

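```bash
python3 -m jog '[{"gripper":1,"dx":0.02,"dy":0.01,"dz":0,"rx":0,"ry":0,"rz":-5},{"gripper":1,"dx":0.055,"dy":0.026,"dz":0,"rx":0,"ry":0,"rz":-12},{"gripper":1,"dx":0.095,"dy":0.045,"dz":0,"rx":0,"ry":0,"rz":-20},{"gripper":1,"dx":0.135,"dy":0.063,"dz":0,"rx":0,"ry":0,"rz":-28},{"gripper":1,"dx":0.165,"dy":0.078,"dz":0,"rx":0,"ry":0,"rz":-34},{"gripper":1,"dx":0.17,"dy":0.08,"dz":-0.03,"rx":0,"ry":0,"rz":-35},{"gripper":1,"dx":0.17,"dy":0.08,"dz":-0.065,"rx":0,"ry":0,"rz":-35},{"gripper":1,"dx":0.17,"dy":0.08,"dz":-0.085,"rx":0,"ry":0,"rz":-35},{"gripper":1,"dx":0.17,"dy":0.08,"dz":-0.092,"rx":0,"ry":0,"rz":-35},{"gripper":1,"dx":0.17,"dy":0.08,"dz":-0.092,"rx":0,"ry":0,"rz":-35}]'
python3 -m jog '[{"gripper":1,"dx":0,"dy":0,"dz":0,"rx":0,"ry":0,"rz":0},{"gripper":1,"dx":0,"dy":0,"dz":0,"rx":0,"ry":0,"rz":0},{"gripper":1,"dx":0,"dy":0,"dz":0,"rx":0,"ry":0,"rz":0}]'
python3 - <<'E'
from h import *
st();c=read_camera("side");W=cloud(c)
cv2.imwrite("pics/p.png",cv2.resize(c["pixels"][230:430,90:290],None,fx=2.8,fy=2.8))
for n in ("pad_c","board_top"):
    for r in cut_out("side",n)[:1]:
        p=W[r["mask"]];print(n,round(r["conf"],2),np.nanpercentile(p,2,axis=0).round(4),np.nanpercentile(p,98,axis=0).round(4))
E
```

```text
t: 30.65
eef_pos: [0.6171, 0.289, 0.043]
tool_rot: [-0.408, -0.576, -0.408, 0.579]
contact_force: [0.2, -0.4, -0.3]
gripper_width: 0.73
t: 30.95
eef_pos: [0.6188, 0.29, 0.0461]
tool_rot: [0.408, 0.578, 0.408, -0.577]
contact_force: [-0.2, 0.2, -1.3]
gripper_width: 0.737
t 30.95 tcp [0.6188 0.29   0.0461] jaw deg -19.5 down [ 0.002  0.001 -1.   ] F [-0.2  0.2 -1.3] w 0.737
pad_c 0.77 [0.5758 0.2506 0.0101] [0.6581 0.327  0.0789]
board_top 0.64 [ 0.5546  0.2317 -0.0008] [0.6786 0.3525 0.0129]
```

View pics/p.png

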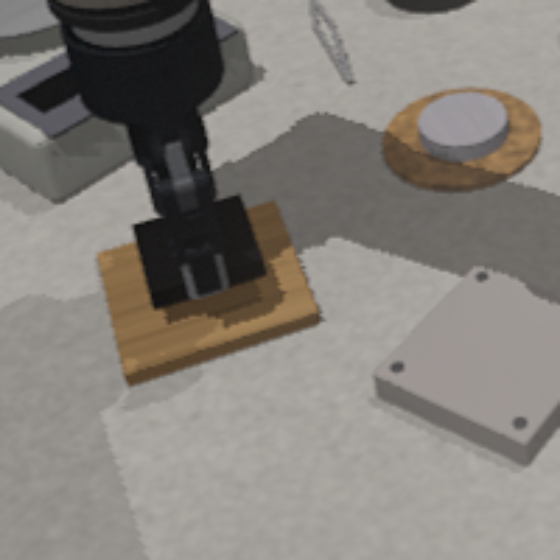

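Pad (200,250) is level, square to the board (208,290) and above its middle. Lowering from TCP 0.045 to about 0.030, then feeling for contact.

```bash
python3 -m jog '[{"gripper":1,"dx":0,"dy":0,"dz":-0.007,"rx":0,"ry":0,"rz":0},{"gripper":1,"dx":0,"dy":0,"dz":-0.011,"rx":0,"ry":0,"rz":0},{"gripper":1,"dx":0,"dy":0,"dz":-0.0125,"rx":0,"ry":0,"rz":0},{"gripper":1,"dx":0,"dy":0,"dz":-0.0135,"rx":0,"ry":0,"rz":0},{"gripper":1,"dx":0,"dy":0,"dz":-0.0135,"rx":0,"ry":0,"rz":0},{"gripper":1,"dx":0,"dy":0,"dz":-0.0135,"rx":0,"ry":0,"rz":0}]'
python3 -m jog '[{"gripper":1,"dx":0,"dy":0,"dz":-0.0005,"rx":0,"ry":0,"rz":0},{"gripper":1,"dx":0,"dy":0,"dz":-0.001,"rx":0,"ry":0,"rz":0},{"gripper":1,"dx":0,"dy":0,"dz":-0.001,"rx":0,"ry":0,"rz":0}]'
```

```text
t: 31.7
eef_pos: [0.6182, 0.2896, 0.0314]
tool_rot: [0.408, 0.577, 0.408, -0.577]
contact_force: [0.3, 0.7, -1.3]
gripper_width: 0.736
t: 32.0
eef_pos: [0.6181, 0.2897, 0.0303]
tool_rot: [0.408, 0.577, 0.408, -0.577]
contact_force: [0.3, -0.1, -1.4]
gripper_width: 0.739
```

```bash
python3 -m jog '[{"gripper":1,"dx":0,"dy":0,"dz":-0.0005,"rx":0,"ry":0,"rz":0},{"gripper":1,"dx":0,"dy":0,"dz":-0.001,"rx":0,"ry":0,"rz":0},{"gripper":1,"dx":0,"dy":0,"dz":-0.001,"rx":0,"ry":0,"rz":0}]'
```

```text
t: 32.3
eef_pos: [0.6181, 0.2897, 0.0295]
tool_rot: [0.408, 0.577, 0.408, -0.577]
contact_force: [0.3, 0.2, 2.4]
gripper_width: 0.74
```

Contact. Release, rise straight up, then clear the view.

```bash
python3 -m jog '[{"gripper":1,"dx":0,"dy":0,"dz":0,"rx":0,"ry":0,"rz":0},{"gripper":0.2,"dx":0,"dy":0,"dz":0,"rx":0,"ry":0,"rz":0},{"gripper":0.08,"dx":0,"dy":0,"dz":0,"rx":0,"ry":0,"rz":0},{"gripper":0,"dx":0,"dy":0,"dz":0,"rx":0,"ry":0,"rz":0},{"gripper":0,"dx":0,"dy":0,"dz":0.02,"rx":0,"ry":0,"rz":0},{"gripper":0,"dx":0,"dy":0,"dz":0.06,"rx":0,"ry":0,"rz":0},{"gripper":0,"dx":0,"dy":0,"dz":0.11,"rx":0,"ry":0,"rz":0},{"gripper":0,"dx":-0.03,"dy":-0.03,"dz":0.15,"rx":0,"ry":0,"rz":0},{"gripper":0,"dx":-0.05,"dy":-0.07,"dz":0.17,"rx":0,"ry":0,"rz":0},{"gripper":0,"dx":-0.07,"dy":-0.11,"dz":0.17,"rx":0,"ry":0,"rz":0}]'
python3 -m jog '[{"gripper":0,"dx":-0.01,"dy":-0.045,"dz":0,"rx":0,"ry":0,"rz":0},{"gripper":0,"dx":-0.02,"dy":-0.09,"dz":0,"rx":0,"ry":0,"rz":0},{"gripper":0,"dx":-0.03,"dy":-0.13,"dz":0,"rx":0,"ry":0,"rz":0},{"gripper":0,"dx":-0.03,"dy":-0.13,"dz":0,"rx":0,"ry":0,"rz":0},{"gripper":0,"dx":-0.03,"dy":-0.13,"dz":0,"rx":0,"ry":0,"rz":0}]'
python3 - <<'E'
from h import *
st()
for cam in("side","top"):
    c=read_camera(cam);W=cloud(c)
    if cam=="side": cv2.imwrite("pics/q.png",cv2.resize(c["pixels"][170:400,100:440],None,fx=2.3,fy=2.3))
    for n,lo,hi in (("pad_c",.022,.03),("board_top",.0085,.018),("plate_c",.016,.024),("cork_top",.003,.009),("dish_c",.012,.03),("clamp_c",.005,.06)):
      for r in cut_out(cam,n)[:1]:
        p=W[r["mask"]];p=p[(p[:,2]>lo)&(p[:,2]<hi)]
        if len(p)>9:
            f=(p[:,:2]*1000).astype(np.float32)
            print(cam,n,round(r["conf"],2),len(p),np.round(cv2.minEnclosingCircle(f)[0],1),[np.round(v,1) for v in cv2.minAreaRect(f)] if n[0] in "pb" else "",round(float(np.nanmedian(p[:,2])),4))
E
```

```text
t: 33.3
eef_pos: [0.5498, 0.1803, 0.2036]
tool_rot: [0.409, 0.58, 0.409, -0.574]
contact_force: [0.1, -1.1, 0.9]
gripper_width: 1.003
t: 33.8
eef_pos: [0.5186, 0.0494, 0.2005]
tool_rot: [0.407, 0.579, 0.408, -0.577]
contact_force: [0.3, 0.2, 0.1]
gripper_width: 1.001
t 33.8 tcp [0.5186 0.0494 0.2005] jaw deg -19.6 down [ 0.001  0.002 -1.   ] F [0.3 0.2 0.1] w 1.001
side pad_c 0.91 1023 [618.1 289.1] [array([618.5, 288.4]), array([62.6, 67.4]), np.float64(72.0)] 0.0246
side board_top 0.74 1712 [619.2 290.5] [array([618.7, 290.7]), array([109.8, 112.1]), np.float64(71.0)] 0.0107
side plate_c 0.84 503 [626.4  91. ] [array([625.4,  90.5]), array([59.4, 60.2]), np.float64(33.3)] 0.0187
side cork_top 0.68 804 [625.7  92.7]  0.0048
side dish_c 0.79 873 [638.4 -74.8]  0.0152
side clamp_c 0.62 1049 [453.6  -1.4]  0.0157
top pad_c 0.69 755 [614.3 286.1] [array([615.8, 287. ]), array([65.6, 61.9]), np.float64(68.8)] 0.0262
top board_top 0.69 1515 [616.2 288.8] [array([616.4, 288.7]), array([111.5, 109.9]), np.float64(71.2)] 0.0124
top plate_c 0.53 41 [643.7  87.5] [array([644.7,  87.5]), array([ 7.5, 28.1]), np.float64(2.8)] 0.0208
top cork_top 0.9 341 [649.4  85.4]  0.0062
top dish_c 0.94 1391 [634.9 -76.5]  0.0169
top clamp_c 0.57 716 [450.7  -3. ]  0.0126
```

View pics/q.png

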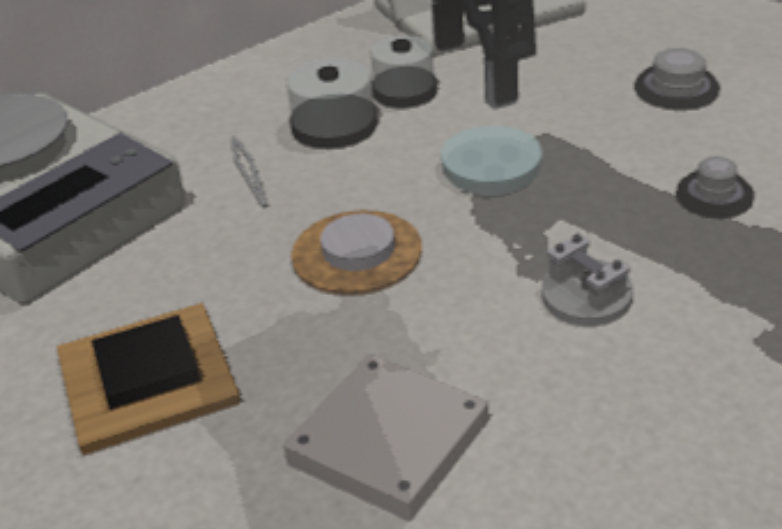

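Everything is in place. The pad is flat and centred on the board to about 2 mm, the plate is centred on the cork, both weights are seated, and the dish and clamp are within 1 mm of their starting readings. Handing in.

```bash
python3 -c "from station import hand_in; print(hand_in())"
```

```text
the job is handed in; nothing more can be done
None
```

The stack is apart and every piece is in its place, taken off and set down in the order asked. I handed in at about 34 s, and the hand-in reported no verdict.

I lowered each piece in small steps until the wrist force showed contact, then released it. The highest force I read was about 27 N, on the small weight.

| Piece | Where it lies | Last check |
|---|---|---|
| Small weight | Small black base | Upright and central in the final picture; released within 1 mm of the base centre as the side camera measured it |
| Large weight | Large black base | Within about 2 mm of the base centre in both cameras, measured just after release |
| Loading plate | Cork mat | Within about 2 mm of the mat centre, flat |
| Rubber specimen | Wooden board | Within about 2 mm of the board centre, flat and square to it to about 2° |

- **Dish and clamp:** both read within about 1 mm of their starting positions, so neither was shoved.
- **Camera disagreement:** the two cameras differ by 2–4 mm throughout, so I worked from their mean.
- **Failed check:** in the last look the arm hid most of the plate and mat from the top camera, so its numbers for those two meant nothing. The plate result comes from the side camera and the final picture.

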